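# Ease the tight stopper out of the paper-clip jar

### The arm

A 7-joint arm with a two-finger parallel gripper is mounted at the origin on the work surface. World frame = base frame: x ahead of the robot, y to its left, z up, the work surface at z = 0. Lengths are in m, angles in rad, forces in N, time in s.
With the tool pointing down it reaches from about 0.4 to 0.85 m from the base axis. Payload 4.5 kg.
Tool frame: the origin (TCP) lies midway between the tips of the shut fingers; the grasp point (between the pads) lies 19 mm behind it; z points along the fingers, y is the line along which they close (so a half turn about z gives the same grasp; the last joint's range is limited). The gripper opens to 88 mm and grips with 3 to 60 N. Pads are 18 mm wide; open, the fingers measure 123 mm over their backs; the gripper's body (75 mm by 187 mm) begins 45 mm behind the grasp point.
Start: joints at [1.23, 0.689, -0.195, 1.565, 0.157, 0.902, -0.215], TCP at [0.229, -0.582, 0.204] pointing down, gripper open.
Joint ranges: [-3.01, 3.01], [-0.46, 2.08], [-1.47, 1.51], [0.13, 2.56], [-1, 4.14], [0.04, 2.09], [-2.66, 2.66]. Speed limits (rad/s): [2.57, 2.57, 3.14, 3.14, 3.14, 3.14, 3.14].

### API

Orientations are given as a unit quaternion [x, y, z, w].
In Python, from plant import r, eyes, finish_job gives the robot as it stands. The module is installed in compiled form; this text tells all that it offers.
- The arm moves only by the tool move_arm, never from a script. Its argument "motion" is a list of rows, each a list of 7 numbers: the shift along the tool's x, y, z in mm, then the turn, a rotation vector about the tool's x, y, z in degrees, then the closure, from 0 (fully open) to 1 (shut). A call has 1 to 5 rows; each row is the pose to reach, as a shift and turn from the pose commanded when the call began, along the tool's axes at that moment; what a row does not reach only later rows make up. A row lasts 1/8 s, in which the tool goes at most 62.5 mm and 10.7 degrees, less where a joint would pass 70% of its speed; a pose out of reach is approached as far as the arm can. A call with a gripper value outside its range is refused whole. The fingers move at their own pace and stop on an object; "newtons" is the grip in N (left out, the last holds). Time passes only in rows, so rows that repeat a pose let the fingers close. It gives the time, the measured TCP pose, the force, the opening and the grip force at its end, in the units of the state.
- r.get_state(): the state, without advancing time (a new reading comes with each control period).
- eyes.snapshot(name): name is "scene" or "top"; returns a dict with "frame" (480x640x3 uint8, red, green, blue), "z_map" (480x640 float32, m along the optical axis (not along the pixel's ray), 0 where there is no reading), "intrinsics" (3x3 intrinsics, pixels), "dist" ([k1, k2, p1, p2, k3] as OpenCV has them; the pictures are not rectified), "world_to_cam" (4x4, takes a point from world to camera coordinates). Camera axes: x right, y down, z forward; pixel columns grow to the right and rows downward; lengths in m; the calibration is good to about 2 mm. A picture is of the moment at which its call begins.
- finish_job(): hands the job in; it is judged then, once.
The state is a dict: "clock": time; "q": joint angles; "qd": joint speeds; "joint_torque": joint torques, N m; "tool_pos": TCP position; "eef_rot": TCP orientation; "contact_force": force on the tool from outside, world axes, zero at the start; "moment": the same for the moment, N m; "opening": opening from 0.0 (shut) to 1.0 (fully open); "finger_force": force on a finger pad.
Only numpy, scipy, OpenCV 4.12 (cv2) and the standard library are available. Lean on these libraries where they do the work, as an engineer would, in place of code of your own. Each camera call takes 0.05 s, during which the arm holds its last target. There are 200 camera calls.

### The job

The cork stopper of the paper-clip jar is stuck fast. Take it by its wooden knob and work it loose by rocking it from side to side, only a few degrees each way, as you ease it up, so that the jar stays down in its stand and is not pulled up with it; then stand the stopper upright, narrow end down, fully on the round stone coaster and let go. Leave the mug, the plant and the tin where they are.

Things in the scene. Friction and masses are not known exactly. Their poses are not given: they have to be found in the camera images.
- stopper: Tapered round stopper, loose, about 80 g: a cork cone 30 mm long, 28 mm across at its narrow foot, 33 mm at its wide end, with a plain round wooden knob on top. 60 mm tall in all. Origin: centre of the narrow foot; z points up its axis to the knob. At the start it is upright in the jar's neck, its foot 24 mm below the rim: 6 mm of cork and all of the knob stand above the rim.
- stopper_knob (a point): Centre of the stopper's knob, an upright cylinder 30 mm across and 30 mm tall; on the stopper's axis, 45 mm above its foot; axes as the stopper's.
- jar_mouth (a point): Centre of the round glass jar's mouth, level with its rim; z up. The rim is 105 mm above the table when the jar is down; the neck is 51 mm across outside and 42 mm inside, the jar's body 68 mm.
- seal (a point): On the jar's axis, 10 mm below the rim: a ring of springy rubber here grips the cork evenly all round. Pulled straight, the cork holds with 30 to 70 N and lifts the jar. Rocked about this point by 0.05 to 0.15 rad either way, in any direction (0.4 to 0.9 N m, so grip firmly), it rises a little with each swing; how much varies: feel the pull. After 14 mm of rise it is free.
- jar (a joint): How far the jar is lifted out of its stand, in m: 0 = down in the stand. It can only move straight up, cannot turn or tip, and sinks back when let go. With the paper clips it weighs about 0.3 kg and, with the rubbing of its well, rises when pulled up with more than about 4 N.
- stand: Square dark wooden desk stand, fixed, 104 by 104 mm, 42 mm high, that holds the jar in its well. Origin: centre of its underside on the table; the jar's and stopper's axis stands over it; z up, x and y along its sides.
- coaster: Round stone coaster, fixed, 96 mm across, 6 mm thick, flat. Origin: centre of its underside on the table; z up.
- mug: White mug, loose, 80 mm across, 90 mm tall, handle at its +y. Origin: centre of its underside. A bystander.
- plant: Succulent in a terracotta pot, loose, pot 82 mm across and 66 mm tall, leaves up to about 105 mm. Origin: centre of its underside. A bystander.
- tin: Round metal tin with a lid, loose, 67 mm across, 59 mm tall. Origin: centre of its underside. A bystander.
Mind the look-alikes: they are no part of the job. Leave any turquoise look-alike of the stand alone.

How it is judged:
On the way, in this order (a step that is already met when the one before it is completed fails the run):
1. the stopper, still in the neck, is leaned to one side by more than 0.05 rad (angle between stopper's own z axis and vertical above 0.05 rad and z of stopper in the frame of jar_mouth below -0.004 m).
2. it comes back through upright (within 0.03 rad), still in the neck (angle between stopper's own z axis and vertical below 0.03 rad and z of stopper in the frame of jar_mouth below -0.004 m).
3. it is leaned again by more than 0.05 rad, still in the neck (all of step 1).
At the end, for the whole second after the job is handed in: The stopper stands upright (within 0.1 rad) on its narrow foot on the coaster, the foot's centre within 36 mm of the coaster's centre, at rest and released; the jar is down in its stand (within 2 mm); mug, plant and tin are within 30 mm of where they were (horizontal distance between stopper and coaster below 0.036 m and z of stopper in the frame of coaster between 0.003 and 0.01 m and angle between stopper's own z axis and vertical below 0.1 rad and linear speed of stopper below 0.02 m/s and value of joint jar below 0.002 m and distance of each of mug, plant, tin from where it was at the start of the episode below 0.03 m); the robot touches nothing.
It fails at once if the stopper is wrenched over by more than 0.2 rad while still in the neck (angle between stopper's own z axis and vertical above 0.2 rad and z of stopper in the frame of jar_mouth below -0.004 m).
It fails at once if the jar is pulled up more than 3 mm out of its stand (value of joint jar above 0.003 m).
It fails at once if the mug is pushed more than 30 mm (distance of mug from where it was at the start of the episode above 0.03 m).
It fails at once if the plant is pushed more than 30 mm (distance of plant from where it was at the start of the episode above 0.03 m).
It fails at once if the tin is pushed more than 30 mm (distance of tin from where it was at the start of the episode above 0.03 m).
It also fails if it takes over 61 s, if anything falls off the work surface, if the arm or the gripper's body presses on something with over 40 N, if the wrist force passes 120 N, or if a joint passes its speed limit or range.

## Working session

There is one attempt and no reset: what is moved stays moved. The work goes in short steps, Python scripts to look and compute and a tool call to move; the robot and the scene stay as the last step left them, time stands still between calls to the robot, and variables do not carry over. Pictures are saved under pics/ and viewed, at most 10 in all, crops included, and the job is handed in when it is done.

Besides the shell and the picture viewer there is one more tool, called after ">>>" by a JSON object that holds its "name" and its "arguments", one argument or row to a line. move_arm: Moves the arm, as the interface text tells. Its arguments: {"type":"object","properties":{"motion":{"type":"array","items":{"type":"array","items":{"type":"number"}}},"newtons":{"type":"number"}},"required":["motion"]}

```bash
mkdir -p pics; cat > h.py <<'E'
import numpy as np, cv2
from plant import r, eyes, finish_job
from scipy.spatial.transform import Rotation as R
def pts(s):
    K=s["intrinsics"];d=np.array(s["dist"]);z=s["z_map"]
    v,u=np.mgrid[0:480,0:640]
    n=cv2.undistortPoints(np.stack([u,v],-1).reshape(-1,1,2).astype(np.float64),K,d).reshape(480,640,2)
    P=np.dstack([n[...,0]*z,n[...,1]*z,z])
    T=np.linalg.inv(s["world_to_cam"]); W=P@T[:3,:3].T+T[:3,3]; W[z==0]=np.nan
    return W
def save(n,im): cv2.imwrite(f"pics/{n}.png",im[...,::-1])
E
python3 - <<'E'
from h import *
a=eyes.snapshot("scene");b=eyes.snapshot("top")
save("s1",a["frame"]);save("t1",b["frame"])
np.savez("snap1",a=pts(a),b=pts(b),af=a["frame"],bf=b["frame"])
print(r.get_state())
E
```

```text
{'clock': 0.1, 'q': array([ 1.22979209,  0.68991276, -0.1945005 ,  1.56615248,  0.15727815,
        0.90249491, -0.21512519]), 'qd': array([ 0.0001937 , -0.00179889,  0.0005737 , -0.0050106 , -0.00083447,
       -0.00183488, -0.00229156]), 'joint_torque': array([-3.23367974e-03, -5.28495741e+01, -1.27162144e+00, -1.53835326e+01,
       -5.25339448e-02,  2.00890863e-03,  2.08298479e-05]), 'tool_pos': array([ 0.22854822, -0.58109188,  0.20300521]), 'eef_rot': array([ 9.82490158e-01,  1.86312813e-01, -1.98643739e-04, -7.65236676e-04]), 'contact_force': array([ 0.18486781, -0.11075586,  0.04997395]), 'moment': array([-0.01517505,  0.00890327,  0.01347756]), 'finger_force': 0.0, 'opening': 0.998909384122169}
```

View pics/s1.png

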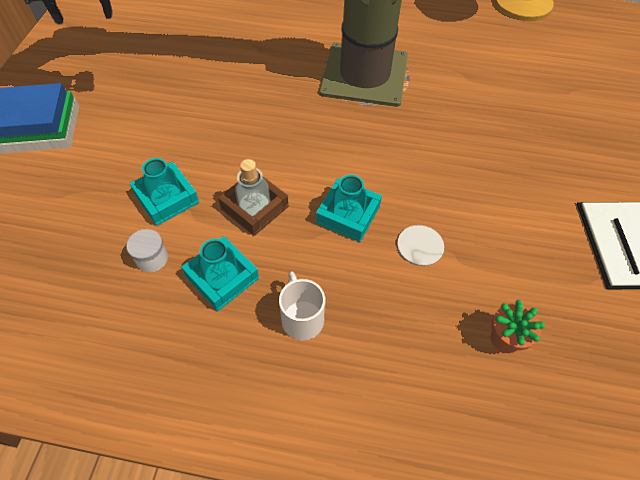

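View pics/t1.png

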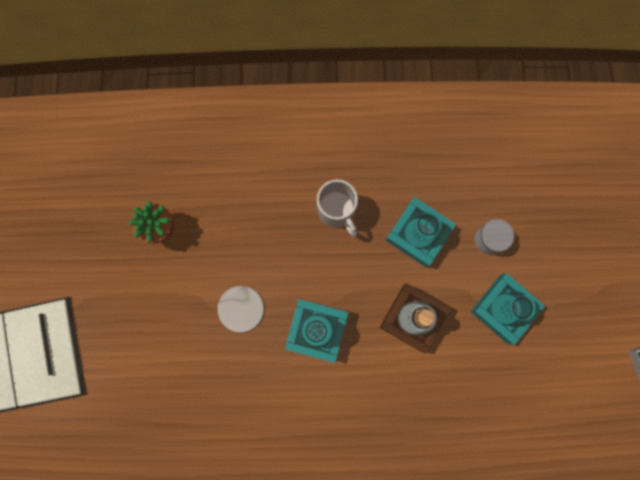

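Scene: the dark wooden stand with the corked jar is at (253,195), its knob at (249,165). Three turquoise look-alikes without a cork are at (163,188), (349,205) and (220,270). The coaster is at (421,245), mug (302,305), plant (518,325) and tin (147,250). In the top view the knob is at (425,318) and the coaster at (241,309). Only the brown stand fits the description, and it alone holds a cork. I'll measure it and confirm it in a crop.

```bash
python3 - <<'E'
from h import *
d=np.load("snap1.npz")
def comp(m,seed):
    n,l,st,c=cv2.connectedComponentsWithStats(m.astype(np.uint8)); 
    return l==l[seed[1],seed[0]]
for k,kn,co in(("a",(249,165),(421,245)),("b",(425,318),(241,309))):
    f=d[k+"f"].astype(int);W=d[k]
    hsv=cv2.cvtColor(d[k+"f"],cv2.COLOR_RGB2HSV)
    print(k,"px",hsv[kn[1],kn[0]],W[kn[1],kn[0]],W[co[1],co[0]],hsv[co[1],co[0]])
    # knob top: points with z in 0.135-0.147 near seed
    z=W[...,2]; P=W[kn[1],kn[0]]
    near=np.hypot(W[...,0]-P[0],W[...,1]-P[1])<.04
    m=near&(abs(z-.141)<.005)
    q=W[m]; print("knobtop n",len(q),q.mean(0),q.min(0),q.max(0))
    (c,rad)=cv2.minEnclosingCircle(q[:,:2].astype(np.float32));print(c,rad)
    m=comp((hsv[...,1]<70)&(hsv[...,2]>90),co); q=W[m]; q=q[np.isfinite(q[:,0])]
    print("coaster",len(q),np.median(q,0),cv2.minEnclosingCircle(q[:,:2].astype(np.float32)))
    # stand: pts at z .036-.048 near
    m=(np.hypot(W[...,0]-P[0],W[...,1]-P[1])<.09)&(abs(z-.042)<.004)&(f[...,0]>f[...,2]+8)
    q=W[m];print("stand",len(q),q.mean(0),cv2.minAreaRect(q[:,:2].astype(np.float32)))
    # bystanders heights > 0.02
    m=np.nan_to_num(z)>.02; n,l,st,c=cv2.connectedComponentsWithStats(m.astype(np.uint8))
    for i in range(1,n):
        if st[i,4]>150:
            q=W[l==i]; print("  obj",c[i].round(),np.median(q,0).round(3),q.min(0).round(3),q.max(0).round(3))
im=d["af"][130:310,110:350]; save("c1",cv2.resize(im,None,fx=3,fy=3,interpolation=cv2.INTER_CUBIC))
E
```

```text
a px [ 22 117 245] [ 0.474794   -0.17018983  0.13905381] [0.5054882  0.18489467 0.00533893] [ 20  27 230]
knobtop n 148 [ 0.47591859 -0.17368836  0.13893156] [ 0.45899074 -0.18758356  0.13614757] [ 0.48981735 -0.15905454  0.14270219]
(0.47452735900878906, -0.17409946024417877) 0.015829844400286674
coaster 1464 [0.50469274 0.18375243 0.0037642 ] ((0.500849723815918, 0.18256177008152008), 0.051474232226610184)
stand 711 [ 0.49233218 -0.16875777  0.04029336] ((0.47540780901908875, -0.17353975772857666), (0.10600298643112183, 0.1041896641254425), 58.17536163330078)
  obj [54. 11.] [ 0.256 -0.624  0.264] [ 0.235 -0.637  0.235] [ 0.265 -0.617  0.292]
  obj [107.   8.] [ 0.219 -0.528  0.258] [ 0.199 -0.536  0.235] [ 0.224 -0.519  0.279]
  obj [368.  39.] [0.059 0.005 0.141] [-0.008 -0.066  0.02 ] [0.075 0.067 0.25 ]
  obj [527.   3.] [-0.37   0.426  0.023] [-0.4    0.381  0.02 ] [-0.342  0.473  0.03 ]
  obj [ 35. 114.] [ 0.364 -0.707  0.076] [ 0.257 -0.819  0.02 ] [ 0.431 -0.636  0.083]
  obj [162. 188.] [ 0.505 -0.354  0.042] [ 0.418 -0.439  0.02 ] [ 0.561 -0.295  0.109]
  obj [252. 197.] 
[... 1101 characters left out ...]
9682483673), 58.23697280883789)
  obj [338. 204.] [ 0.702 -0.029  0.07 ] [ 0.641 -0.061  0.02 ] [0.748 0.017 0.094]
  obj [421. 232.] [ 0.641 -0.189  0.042] [ 0.578 -0.266  0.02 ] [ 0.719 -0.124  0.109]
  obj [152. 223.] [0.67  0.346 0.081] [0.634 0.311 0.021] [0.715 0.394 0.106]
  obj [495. 236.] [ 0.631 -0.343  0.058] [ 0.6   -0.378  0.02 ] [ 0.666 -0.314  0.066]
  obj [509. 309.] [ 0.484 -0.356  0.043] [ 0.412 -0.438  0.02 ] [ 0.557 -0.296  0.109]
  obj [416. 318.] [ 0.472 -0.168  0.043] [ 0.403 -0.245  0.02 ] [ 0.543 -0.105  0.145]
  obj [316. 331.] [0.452 0.024 0.042] [ 0.389 -0.038  0.02 ] [0.515 0.087 0.109]
  obj [ 44. 342.] [0.438 0.593 0.022] [0.368 0.576 0.02 ] [0.494 0.61  0.027]
```

View pics/c1.png

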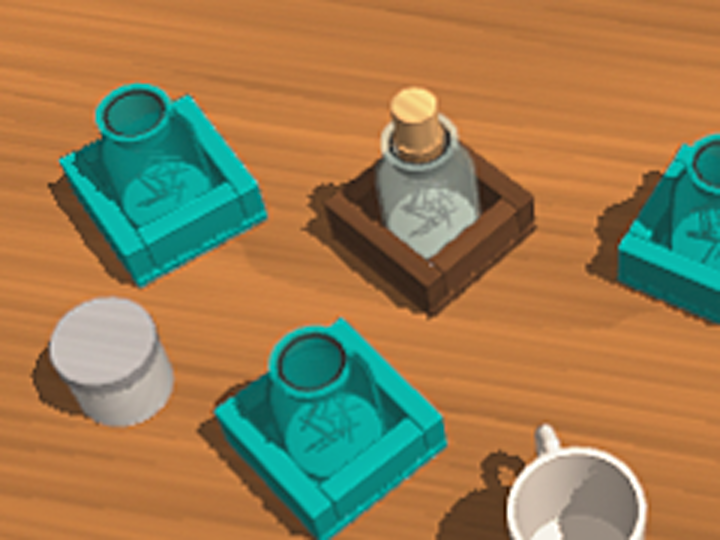

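The crop confirms it: the brown stand's jar has the cork and knob, and the turquoise jars are open and empty-necked. The knob axis is at (0.473,-0.175) with its top at 0.141, and the coaster is at (0.500,0.182). Approaching now.

>>> {"name": "move_arm", "arguments": {
  "motion": [
    [376,-288,0,0,0,0,0],
    [376,-288,0,0,0,0,0],
    [376,-288,0,0,0,0,0],
    [376,-288,0,0,0,0,0],
    [376,-288,0,0,0,0,0]
  ],
  "newtons": 60
}}

```text
clock: 0.72
tool_pos: [0.3908, -0.3121, 0.2036]
eef_rot: [0.983, 0.186, 0.0, -0.0]
contact_force: [1.0, -0.4, -0.0]
opening: 1.001
finger_force: 0.0
```

>>> {"name": "move_arm", "arguments": {
  "motion": [
    [128,-98,0,0,0,0,0],
    [128,-98,0,0,0,0,0],
    [128,-98,0,0,0,0,0],
    [128,-98,30,0,0,0,0],
    [128,-98,30,0,0,0,0]
  ]
}}

```text
clock: 1.35
tool_pos: [0.4717, -0.1751, 0.1722]
eef_rot: [0.982, 0.187, -0.002, -0.001]
contact_force: [-0.5, -0.3, 0.0]
opening: 0.997
finger_force: 0.0
```

```bash
python3 - <<'E'
from h import *
s=r.get_state(); print(s["tool_pos"],s["eef_rot"],s["contact_force"])
Rm=R.from_quat(s["eef_rot"]).as_matrix()
print("to knob, tool mm",Rm.T@(np.array([.473,-.175,.111])-s["tool_pos"])*1e3)
a=eyes.snapshot("scene");save("c2",cv2.resize(a["frame"][60:260,130:370],None,fx=3,fy=3))
E
```

```text
[ 0.4716521  -0.17509619  0.17219741] [ 0.9823871   0.18684076 -0.00226062 -0.00100301] [-0.52459084 -0.31711358  0.04920583]
to knob, tool mm [ 1.53796814  0.57763176 61.1902787 ]
```

View pics/c2.png

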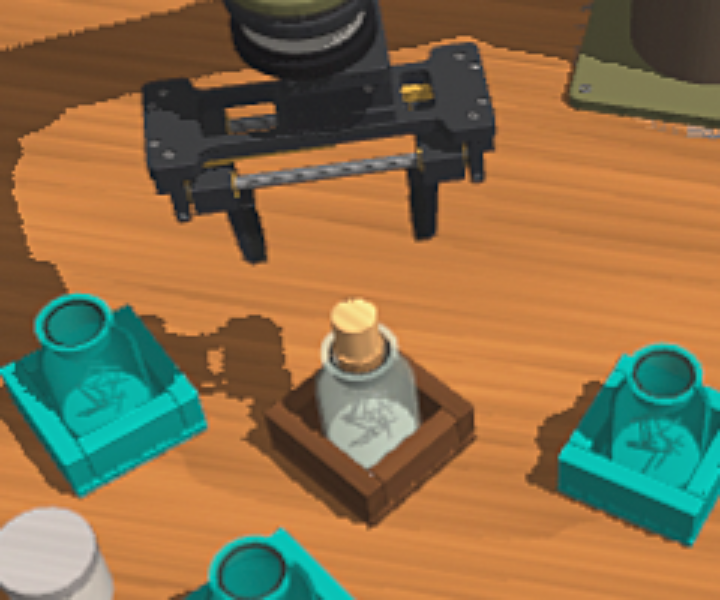

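The gripper is above the knob (355,315 in the crop) with the fingers straddling its axis. Descending, then closing.

>>> {"name": "move_arm", "arguments": {
  "motion": [
    [1,0,30,0,0,0,0],
    [1,0,61,0,0,0,0],
    [1,0,61,0,0,0,0],
    [1,0,61,0,0,0,0.3]
  ]
}}

```text
clock: 1.9
tool_pos: [0.4749, -0.1763, 0.114]
eef_rot: [0.983, 0.186, 0.001, 0.001]
contact_force: [0.0, 0.0, 0.1]
opening: 0.912
finger_force: 0.0
```

>>> {"name": "move_arm", "arguments": {
  "motion": [
    [0,0,0,0,0,0,1],
    [0,0,0,0,0,0,1],
    [0,0,0,0,0,0,1],
    [0,0,0,0,0,0,1],
    [0,0,0,0,0,0,1]
  ],
  "newtons": 60
}}

```text
clock: 2.52
tool_pos: [0.4743, -0.1755, 0.1127]
eef_rot: [0.982, 0.186, -0.0, 0.0]
contact_force: [0.6, 0.4, 0.2]
opening: 0.345
finger_force: 0.0
```

>>> {"name": "move_arm", "arguments": {
  "motion": [
    [0,0,1,0,0,0,1],
    [0,0,1,0,0,0,1],
    [0,0,1,0,0,0,1]
  ]
}}

```text
clock: 2.9
tool_pos: [0.4742, -0.1756, 0.1117]
eef_rot: [0.982, 0.186, -0.0, 0.0]
contact_force: [-0.7, -0.3, -0.9]
opening: 0.01
finger_force: 0.0
```

Shut on nothing, so I'll look.

```bash
python3 - <<'E'
from h import *
s=r.get_state(); print(s["tool_pos"],s["eef_rot"],s["contact_force"],s["finger_force"],s["opening"])
a=eyes.snapshot("scene");b=eyes.snapshot("top")
save("c3",np.hstack([cv2.resize(a["frame"][60:260,150:350],(390,390)),cv2.resize(b["frame"][230:390,340:500],(390,390))]))
E
```

```text
[ 0.47424652 -0.17556924  0.11167726] [ 9.82489390e-01  1.86318530e-01 -5.12338757e-05  1.74827394e-05] [-0.73030092 -0.30527849 -0.85738783] 0.0 0.009977161682135471
```

View pics/c3.png

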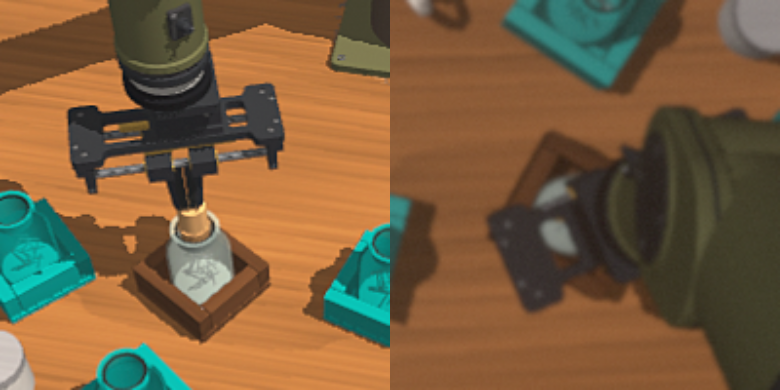

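The closed fingers end at the knob's top edge as seen here (190,208). Either they are above it or behind it, and depth will tell.

```bash
python3 - <<'E'
from h import *
for n in("scene","top"):
    a=eyes.snapshot(n);W=pts(a);f=a["frame"].astype(int)
    near=(np.hypot(W[...,0]-.474,W[...,1]+.175)<.06)&(W[...,2]>.1)
    dark=f.sum(-1)<210; wood=(f[...,0]-f[...,2]>60)
    for lab,m in(("dark",near&dark),("wood",near&wood)):
        q=W[m]; print(n,lab,len(q))
        for lo in np.arange(.105,.2,.008):
            k=q[(q[:,2]>=lo)&(q[:,2]<lo+.008)]
            if len(k): print("  %.3f"%lo,len(k),k.min(0).round(4),k.max(0).round(4))
E
```

```text
scene dark 6214
  0.105 1 [ 0.4788 -0.1546  0.1053] [ 0.4788 -0.1546  0.1053]
  0.137 6 [ 0.4774 -0.1802  0.1388] [ 0.4864 -0.1677  0.1448]
  0.145 30 [ 0.4811 -0.1844  0.1463] [ 0.491  -0.1614  0.1528]
  0.153 41 [ 0.4779 -0.1833  0.1534] [ 0.4906 -0.1589  0.1608]
  0.161 48 [ 0.4701 -0.1844  0.1611] [ 0.4919 -0.1579  0.169 ]
  0.169 49 [ 0.4778 -0.1853  0.1691] [ 0.4923 -0.157   0.1769]
  0.177 50 [ 0.4786 -0.1855  0.177 ] [ 0.4941 -0.156   0.1849]
  0.185 68 [ 0.473  -0.1869  0.185 ] [ 0.4924 -0.1558  0.1926]
  0.193 1 [ 0.4883 -0.1793  0.1936] [ 0.4883 -0.1793  0.1936]
scene wood 424
  0.105 46 [ 0.4528 -0.1878  0.1057] [ 0.4917 -0.1577  0.1128]
  0.113 38 [ 0.4684 -0.1835  0.1131] [ 0.4897 -0.1595  0.1208]
  0.121 34 [ 0.477  -0.1829  0.1211] [ 0.4898 -0.159   0.1285]
  0.129 45 [ 0.4663 -0.1866  0.1291] [ 0.4903 -0.1586  0.1369]
  0.137 44 [ 0.471  -0.1857  0.1371] [ 0.49   -0.1598  0.141 ]
  0.145 3 [ 0.4815 -0.1844  0.1452] [ 0.4898 -0.1639  0.1502]
  0.153 2 [ 0.4898 -0.1857  0.1556] [ 0.4905 -0.185   0.1593]
  0.161 1 [ 0.4896 -0.1866  0.1636] [ 0.4896 -0.1866  0.1636]
  0.169 3 [ 0.4897 -0.1871  0.1702] [ 0.4926 -0.1849  0.1746]
  0.177 3 [ 0.4823 -0.1874  0.1825] [ 0.4919 -0.1729  0.1839]
  0.185 1 [ 0.4807 -0.1744  0.1892] [ 0.4807 -0.1744  0.1892]
top dark 11268
top wood 14
```

The fingertips are actually at z≈0.143 while the report says 0.112. The first picture shows the same offset: tips at 0.235 against a reported 0.203. So there is a steady 31 mm offset in height. I'll raise and tilt in free air to see whether it lies along the tool or is a world bias.

>>> {"name": "move_arm", "arguments": {
  "motion": [
    [0,0,-40,0,0,0,1],
    [0,0,-40,10,0,0,1],
    [0,0,-40,20,0,0,1],
    [0,0,-40,20,0,0,1],
    [0,0,-40,20,0,0,1]
  ]
}}

```text
clock: 3.72
tool_pos: [0.4739, -0.1748, 0.1515]
eef_rot: [0.968, 0.184, -0.033, -0.171]
contact_force: [-0.1, 0.4, 0.4]
opening: 0.003
finger_force: 0.0
```

```bash
cat > tip.py <<'E'
from h import *
s=r.get_state(); print(s["tool_pos"],s["eef_rot"],s["contact_force"])
a=eyes.snapshot("scene");W=pts(a);f=a["frame"].astype(int)
Rm=R.from_quat(s["eef_rot"]).as_matrix()
L=(W-s["tool_pos"])@Rm*1e3
dark=(f.max(-1)<80)&(abs(L[...,1])<30)&(abs(L[...,0])<30)&(L[...,2]>-75)&(L[...,2]<20)
q=L[dark]; print(len(q))
for lo in range(-75,20,5):
    k=q[(q[:,2]>=lo)&(q[:,2]<lo+5)]
    if len(k)>2: print(lo,len(k),np.percentile(k,5,axis=0).round(1),np.percentile(k,95,axis=0).round(1))
E
python3 tip.py
```

```text
[ 0.47388931 -0.17480396  0.15152942] [ 0.96750464  0.18366647 -0.03260261 -0.17069997] [-0.1471563   0.44842999  0.36543362]
292
-75 39 [  8.2 -15.7 -74.5] [ 12.4  13.2 -70.2]
-70 43 [  2.5 -15.  -69.8] [ 12.7  12.9 -65.3]
-65 40 [ -0.8 -15.1 -64.6] [ 12.7  14.  -60.3]
-60 37 [ -0.8 -14.4 -59.6] [ 13.7  13.7 -55.5]
-55 38 [  1.8 -13.7 -54.7] [ 13.3  11.7 -50.3]
-50 37 [  1.9 -13.3 -49.8] [ 13.2  11.7 -45.1]
-45 28 [  0.7 -13.1 -44.7] [ 12.5  11.7 -40.6]
-40 27 [  8.9 -10.4 -39.7] [ 12.1  11.2 -35.4]
-35 3 [  9.1  -5.6 -34.3] [ 10.1   8.5 -32.8]
```

The offset is rigid along the tool: the real tips sit at tool z = −31 mm, centred in y. The reported TCP must therefore go to z≈0.080, and the seal pivot then lies at tool z ≈ −15. Straightening and opening.

>>> {"name": "move_arm", "arguments": {
  "motion": [
    [0,0,0,-10,0,0,0.3],
    [0,0,0,-20,0,0,0.3],
    [0,0,0,-20,0,0,0.3],
    [0,0,0,-20,0,0,0.3],
    [0,0,0,-20,0,0,0.3]
  ]
}}

```text
clock: 4.4
tool_pos: [0.4746, -0.1768, 0.1518]
eef_rot: [0.983, 0.185, 0.0, 0.0]
contact_force: [0.2, 0.5, -0.6]
opening: 0.546
finger_force: 0.0
```

>>> {"name": "move_arm", "arguments": {
  "motion": [
    [-1,0,0,0,0,0,0.3],
    [-1,0,0,0,0,0,0.3],
    [-1,0,0,0,0,0,0.3]
  ]
}}

```text
clock: 4.78
tool_pos: [0.4733, -0.1763, 0.1516]
eef_rot: [0.983, 0.186, -0.0, -0.0]
contact_force: [-0.4, 0.8, -0.8]
opening: 0.699
finger_force: 0.0
```

>>> {"name": "move_arm", "arguments": {
  "motion": [
    [0,-1,40,0,0,0,0.3],
    [0,-1,71,0,0,0,0.3],
    [0,-1,71,0,0,0,0.3],
    [0,-1,71,0,0,0,1],
    [0,-1,71,0,0,0,1]
  ]
}}

```text
clock: 5.4
tool_pos: [0.4739, -0.1753, 0.0819]
eef_rot: [0.983, 0.186, 0.001, 0.001]
contact_force: [0.4, -0.2, -0.7]
opening: 0.499
finger_force: 0.0
```

>>> {"name": "move_arm", "arguments": {
  "motion": [
    [0,0,0,0,0,0,1],
    [0,0,0,0,0,0,1],
    [0,0,0,0,0,0,1],
    [0,0,0,0,0,0,1]
  ]
}}

```text
clock: 5.9
tool_pos: [0.4731, -0.174, 0.0815]
eef_rot: [0.982, 0.187, 0.0, -0.0]
contact_force: [-1.6, 1.9, 6.0]
opening: 0.323
finger_force: 60.0
```

```bash
python3 -c "
from h import *
s=r.get_state();print({k:np.round(s[k],4) for k in('tool_pos','eef_rot','contact_force','moment','opening','finger_force')})"
```

```text
{'tool_pos': array([ 0.4731, -0.174 ,  0.0815]), 'eef_rot': array([ 9.824e-01,  1.867e-01,  3.000e-04, -4.000e-04]), 'contact_force': array([-1.5802,  1.939 ,  5.9675]), 'moment': array([0.6089, 0.247 , 0.0284]), 'opening': np.float64(0.3229), 'finger_force': np.float64(59.9998)}
```

Gripped at 60 N. First swing.

>>> {"name": "move_arm", "arguments": {
  "motion": [
    [0,-0.7,0,3,0,0,1],
    [0,-1.4,0,6,0,0,1],
    [0,-1.4,0,6,0,0,1]
  ]
}}

```text
clock: 6.28
tool_pos: [0.4726, -0.1728, 0.0815]
eef_rot: [0.981, 0.186, -0.009, -0.053]
contact_force: [-1.1, 2.6, 5.9]
opening: 0.326
finger_force: 60.0
```

```bash
cat > st.py <<'E'
from h import *
s=r.get_state();print({k:np.round(s[k],3) for k in('clock','tool_pos','contact_force','moment','opening')})
z=R.from_quat(s['eef_rot']).apply([0,0,-1]);print("lean",np.arccos(z[2]).round(4), "seal pt above-axis offset: stopper axis at z=.095",((s['tool_pos']+z*(.095-s['tool_pos'][2])/z[2])[:2]).round(4))
a=eyes.snapshot("scene");W=pts(a);f=a["frame"].astype(int)
L=(W-s["tool_pos"])
m=(np.hypot(W[...,0]-.473,W[...,1]+.175)<.025)&(W[...,2]>.085)&(W[...,2]<.16)&(f[...,0]-f[...,2]>60)
q=W[m];rows=[]
for lo in np.arange(.104,.15,.004):
    k=q[(q[:,2]>=lo)&(q[:,2]<lo+.004)]
    if len(k)>4: print(lo.round(3),len(k),np.percentile(k,[5,95],axis=0).mean(0)[:2].round(4))
E
python3 st.py
```

```text
{'clock': np.float64(6.275), 'tool_pos': array([ 0.473, -0.173,  0.082]), 'contact_force': array([-1.099,  2.608,  5.899]), 'moment': array([ 0.703,  0.354, -0.107]), 'opening': np.float64(0.326)}
lean 0.107 seal pt above-axis offset: stopper axis at z=.095 [ 0.4731 -0.1741]
0.104 15 [ 0.4841 -0.1715]
0.108 25 [ 0.4842 -0.1712]
0.112 19 [ 0.4859 -0.173 ]
0.116 18 [ 0.484  -0.1703]
0.12 14 [ 0.4842 -0.1727]
0.124 23 [ 0.4848 -0.1731]
0.128 16 [ 0.4867 -0.1734]
0.132 25 [ 0.4792 -0.1755]
0.136 109 [ 0.4772 -0.1782]
0.14 26 [ 0.4765 -0.1763]
```

>>> {"name": "move_arm", "arguments": {
  "motion": [
    [0,0.7,-0.5,-4,0,0,1],
    [0,1.4,-1,-7,0,0,1],
    [0,2.8,-1,-12,0,0,1],
    [0,2.8,-1,-12,0,0,1]
  ]
}}

```text
clock: 6.82
tool_pos: [0.4734, -0.1744, 0.0817]
eef_rot: [0.981, 0.188, 0.009, 0.051]
contact_force: [-0.9, 4.6, 3.8]
opening: 0.326
finger_force: 60.0
```

```bash
python3 st.py
```

```text
{'clock': np.float64(6.825), 'tool_pos': array([ 0.473, -0.174,  0.082]), 'contact_force': array([-0.938,  4.645,  3.758]), 'moment': array([ 1.114,  0.258, -0.065]), 'opening': np.float64(0.326)}
lean 0.1044 seal pt above-axis offset: stopper axis at z=.095 [ 0.4729 -0.1731]
0.104 12 [ 0.4828 -0.1623]
0.108 24 [ 0.4834 -0.1688]
0.112 15 [ 0.4847 -0.1669]
0.116 20 [ 0.4826 -0.167 ]
0.12 13 [ 0.483  -0.1653]
0.124 21 [ 0.4832 -0.1658]
0.128 17 [ 0.4826 -0.1651]
0.132 18 [ 0.4779 -0.1646]
0.136 109 [ 0.473  -0.1675]
0.14 31 [ 0.4744 -0.1703]
```

>>> {"name": "move_arm", "arguments": {
  "motion": [
    [0,-1.4,-1,0,0,0,1],
    [0,-1.4,-2,6,0,0,1],
    [0,-2.8,-2,12,0,0,1],
    [0,-2.8,-2,12,0,0,1]
  ]
}}

```text
clock: 7.38
tool_pos: [0.4724, -0.1742, 0.0829]
eef_rot: [0.982, 0.183, -0.009, -0.054]
contact_force: [-0.5, 5.8, 0.5]
opening: 0.324
finger_force: 60.0
```

>>> {"name": "move_arm", "arguments": {
  "motion": [
    [0,1.4,-0.5,-6,0,0,1],
    [0,2.8,-1,-12,0,0,1],
    [0,2.8,-1,-12,0,0,1]
  ]
}}

```text
clock: 7.75
tool_pos: [0.4729, -0.1748, 0.0836]
eef_rot: [0.981, 0.188, 0.009, 0.051]
contact_force: [-0.8, 4.2, -2.0]
opening: 0.329
finger_force: 60.0
```

>>> {"name": "move_arm", "arguments": {
  "motion": [
    [0,-1.2,0,6,0,0,1],
    [0,-2.4,-0.5,12,0,0,1],
    [0,-2.4,-0.5,12,0,0,1]
  ]
}}

```text
clock: 8.12
tool_pos: [0.4721, -0.1748, 0.0841]
eef_rot: [0.982, 0.183, -0.009, -0.056]
contact_force: [-0.7, 5.6, 0.7]
opening: 0.324
finger_force: 60.0
```

>>> {"name": "move_arm", "arguments": {
  "motion": [
    [0,1.2,0,-6,0,0,1],
    [0,2.4,-0.5,-12,0,0,1],
    [0,2.4,-0.5,-12,0,0,1]
  ]
}}

```text
clock: 8.5
tool_pos: [0.473, -0.1749, 0.0843]
eef_rot: [0.981, 0.187, 0.009, 0.05]
contact_force: [-2.1, 8.3, 5.4]
opening: 0.327
finger_force: 60.1
```

```bash
cat > jar.py <<'E'
from h import *
a=eyes.snapshot("scene");W=pts(a);f=a["frame"].astype(int)
hsv=cv2.cvtColor(a["frame"],cv2.COLOR_RGB2HSV)
D=np.hypot(W[...,0]-.473,W[...,1]+.175)
m=(D<.0275)&(D>.019)&(hsv[...,1]<90)&(W[...,2]>.09)&(W[...,2]<.125)&(f.max(-1)>85)
z=W[m][:,2];print("rim n",m.sum(),"z pct",np.percentile(z,[50,75,90,97]).round(4))
s=r.get_state();print(s["contact_force"].round(2),s["moment"].round(2),s["tool_pos"].round(4))
E
python3 jar.py
python3 - <<'E'
import sys;sys.path.insert(0,'.')
import numpy as np,cv2
d=np.load('snap1.npz');W=d['a'];F=d['af'];f=F.astype(int);hsv=cv2.cvtColor(F,cv2.COLOR_RGB2HSV)
D=np.hypot(W[...,0]-.473,W[...,1]+.175)
m=(D<.0275)&(D>.019)&(hsv[...,1]<90)&(W[...,2]>.09)&(W[...,2]<.125)&(f.max(-1)>85)
z=W[m][:,2];print("ref",m.sum(),np.percentile(z,[50,75,90,97]).round(4))
E
```

```text
rim n 163 z pct [0.1015 0.1031 0.1041 0.1053]
[-3.18 10.52  7.37] [2.44 0.7  0.09] [ 0.4729 -0.1751  0.0843]
ref 193 [0.1016 0.1029 0.1042 0.1049]
```

Jar is still down. A positive Fz means the cork is pushing up faster than I lift, so I'll lift more per swing and shift to relieve the side load.

>>> {"name": "move_arm", "arguments": {
  "motion": [
    [0,-2,-1.5,6,0,0,1],
    [0,-3,-3,12,0,0,1],
    [0,-3,-3,12,0,0,1]
  ]
}}

```text
clock: 8.93
tool_pos: [0.4721, -0.1748, 0.0871]
eef_rot: [0.982, 0.182, -0.009, -0.056]
contact_force: [-0.6, 7.0, -3.0]
opening: 0.329
finger_force: 60.0
```

```bash
python3 jar.py
```

```text
rim n 186 z pct [0.1022 0.1041 0.1054 0.1064]
[-0.22  6.68 -1.91] [ 1.25 -0.04 -0.1 ] [ 0.4721 -0.1744  0.0871]
```

The rim may be up about 1 mm, so this swing gets no lift.

>>> {"name": "move_arm", "arguments": {
  "motion": [
    [0,1,0,-6,0,0,1],
    [0,2,0,-12,0,0,1],
    [0,2,0,-12,0,0,1]
  ]
}}

```text
clock: 9.35
tool_pos: [0.4729, -0.1753, 0.0869]
eef_rot: [0.981, 0.186, 0.009, 0.051]
contact_force: [-1.6, 6.0, 7.2]
opening: 0.326
finger_force: 60.0
```

>>> {"name": "move_arm", "arguments": {
  "motion": [
    [0,-1,0,6,0,0,1],
    [0,-2,0,12,0,0,1],
    [0,-2,0,12,0,0,1]
  ]
}}

```text
clock: 9.72
tool_pos: [0.4723, -0.1755, 0.0869]
eef_rot: [0.982, 0.181, -0.009, -0.056]
contact_force: [-1.4, 5.4, 0.1]
opening: 0.324
finger_force: 60.0
```

```bash
python3 jar.py
```

```text
rim n 186 z pct [0.1008 0.1028 0.1046 0.1057]
[-1.66  4.35 -0.55] [ 1.07  0.05 -0.1 ] [ 0.4722 -0.1753  0.0869]
```

>>> {"name": "move_arm", "arguments": {
  "motion": [
    [0,0.8,-0.5,-6,0,0,1],
    [0,1.6,-1.5,-12,0,0,1],
    [0,1.6,-1.5,-12,0,0,1]
  ]
}}

```text
clock: 10.15
tool_pos: [0.4729, -0.1753, 0.0878]
eef_rot: [0.981, 0.186, 0.009, 0.051]
contact_force: [-0.3, 5.2, -2.3]
opening: 0.325
finger_force: 60.0
```

>>> {"name": "move_arm", "arguments": {
  "motion": [
    [0,-0.8,0,6,0,0,1],
    [0,-1.8,-0.5,12,0,0,1],
    [0,-1.8,-0.5,12,0,0,1]
  ]
}}

```text
clock: 10.52
tool_pos: [0.472, -0.1751, 0.0884]
eef_rot: [0.982, 0.181, -0.009, -0.056]
contact_force: [-1.7, 7.4, 3.6]
opening: 0.324
finger_force: 60.0
```

```bash
python3 jar.py
```

```text
rim n 178 z pct [0.1014 0.103  0.1042 0.1055]
[-0.43  7.23  1.6 ] [ 1.22  0.21 -0.11] [ 0.4719 -0.1748  0.0886]
```

Jar down, rise about 7 mm. Carrying on the same way.

>>> {"name": "move_arm", "arguments": {
  "motion": [
    [0,0.5,-0.5,-6,0,0,1],
    [0,1.2,-1.2,-12,0,0,1],
    [0,1.2,-1.2,-12,0,0,1]
  ]
}}

```text
clock: 10.95
tool_pos: [0.4727, -0.1749, 0.0893]
eef_rot: [0.981, 0.186, 0.009, 0.051]
contact_force: [-1.3, 4.2, -2.1]
opening: 0.326
finger_force: 60.1
```

>>> {"name": "move_arm", "arguments": {
  "motion": [
    [0,-0.6,0,6,0,0,1],
    [0,-1.4,-0.6,12,0,0,1],
    [0,-1.4,-0.6,12,0,0,1]
  ]
}}

```text
clock: 11.32
tool_pos: [0.4719, -0.1753, 0.0899]
eef_rot: [0.982, 0.181, -0.009, -0.056]
contact_force: [-0.5, 6.4, -1.1]
opening: 0.326
finger_force: 60.0
```

```bash
python3 jar.py
```

```text
rim n 181 z pct [0.1014 0.1033 0.1046 0.1056]
[-1.67  6.18  0.82] [ 1.35  0.14 -0.14] [ 0.4719 -0.1751  0.09  ]
```

>>> {"name": "move_arm", "arguments": {
  "motion": [
    [0,0.5,-0.5,-6,0,0,1],
    [0,1,-1,-12,0,0,1],
    [0,1,-1,-12,0,0,1]
  ]
}}

```text
clock: 11.75
tool_pos: [0.4726, -0.1748, 0.0907]
eef_rot: [0.981, 0.186, 0.009, 0.051]
contact_force: [-1.7, 4.5, -2.8]
opening: 0.327
finger_force: 60.1
```

>>> {"name": "move_arm", "arguments": {
  "motion": [
    [0,-0.5,0,6,0,0,1],
    [0,-1,-0.6,12,0,0,1],
    [0,-1,-0.6,12,0,0,1]
  ]
}}

```text
clock: 12.12
tool_pos: [0.472, -0.1755, 0.0913]
eef_rot: [0.982, 0.181, -0.009, -0.056]
contact_force: [-1.8, 5.3, 2.6]
opening: 0.328
finger_force: 60.0
```

```bash
python3 jar.py
```

```text
rim n 187 z pct [0.1009 0.1031 0.1044 0.1062]
[-0.73  4.57 -0.35] [ 0.91  0.12 -0.01] [ 0.4719 -0.1753  0.0915]
```

>>> {"name": "move_arm", "arguments": {
  "motion": [
    [0,0.3,-0.6,-6,0,0,1],
    [0,0.6,-1.2,-12,0,0,1],
    [0,0.6,-1.2,-12,0,0,1]
  ]
}}

```text
clock: 12.55
tool_pos: [0.4725, -0.1747, 0.0924]
eef_rot: [0.981, 0.186, 0.009, 0.051]
contact_force: [-0.8, 3.5, -2.8]
opening: 0.326
finger_force: 60.0
```

>>> {"name": "move_arm", "arguments": {
  "motion": [
    [0,-0.3,0,6,0,0,1],
    [0,-0.6,-0.7,12,0,0,1],
    [0,-0.6,-0.7,12,0,0,1]
  ]
}}

```text
clock: 12.92
tool_pos: [0.4719, -0.1753, 0.093]
eef_rot: [0.982, 0.181, -0.009, -0.057]
contact_force: [-1.9, 6.8, -0.1]
opening: 0.332
finger_force: 60.0
```

```bash
python3 jar.py
```

```text
rim n 183 z pct [0.1018 0.1035 0.1045 0.1057]
[-0.83  6.07 -1.52] [ 0.97  0.14 -0.16] [ 0.4718 -0.1749  0.0931]
```

>>> {"name": "move_arm", "arguments": {
  "motion": [
    [0,0.2,-0.5,-6,0,0,1],
    [0,0.3,-1,-12,0,0,1],
    [0,0.3,-1,-12,0,0,1]
  ]
}}

```text
clock: 13.35
tool_pos: [0.4724, -0.1743, 0.094]
eef_rot: [0.981, 0.186, 0.009, 0.051]
contact_force: [-0.7, 3.4, -1.9]
opening: 0.325
finger_force: 60.0
```

>>> {"name": "move_arm", "arguments": {
  "motion": [
    [0,-0.2,0,6,0,0,1],
    [0,-0.3,-0.7,12,0,0,1],
    [0,-0.3,-0.7,12,0,0,1]
  ]
}}

```text
clock: 13.72
tool_pos: [0.472, -0.1754, 0.0949]
eef_rot: [0.982, 0.181, -0.009, -0.056]
contact_force: [-1.3, 5.1, 1.5]
opening: 0.326
finger_force: 60.0
```

```bash
python3 jar.py
```

```text
rim n 197 z pct [0.1014 0.1033 0.1043 0.1051]
[-1.79  4.32 -0.48] [ 0.89  0.22 -0.08] [ 0.4719 -0.1752  0.095 ]
```

>>> {"name": "move_arm", "arguments": {
  "motion": [
    [0,0,-0.5,-6,0,0,1],
    [0,0,-1,-12,0,0,1],
    [0,0,-1,-12,0,0,1]
  ]
}}

```text
clock: 14.15
tool_pos: [0.4723, -0.1742, 0.0956]
eef_rot: [0.981, 0.186, 0.009, 0.051]
contact_force: [-0.6, 3.6, -1.9]
opening: 0.327
finger_force: 60.0
```

>>> {"name": "move_arm", "arguments": {
  "motion": [
    [0,0,-0.3,6,0,0,1],
    [0,0,-0.8,12,0,0,1],
    [0,0,-0.8,12,0,0,1]
  ]
}}

```text
clock: 14.52
tool_pos: [0.4721, -0.1753, 0.0968]
eef_rot: [0.982, 0.181, -0.009, -0.057]
contact_force: [-1.6, 5.7, 2.3]
opening: 0.33
finger_force: 60.0
```

```bash
python3 jar.py
```

```text
rim n 200 z pct [0.1014 0.1032 0.1045 0.1059]
[-0.71  3.99  0.85] [ 0.89  0.26 -0.03] [ 0.4721 -0.175   0.0969]
```

>>> {"name": "move_arm", "arguments": {
  "motion": [
    [0,0,-0.6,-6,0,0,1],
    [0,0,-1.2,-12,0,0,1],
    [0,0,-1.2,-12,0,0,1]
  ]
}}

```text
clock: 14.95
tool_pos: [0.4723, -0.1746, 0.0977]
eef_rot: [0.981, 0.186, 0.009, 0.051]
contact_force: [-1.2, 1.9, -3.0]
opening: 0.325
finger_force: 60.0
```

>>> {"name": "move_arm", "arguments": {
  "motion": [
    [0,0,-0.4,6,0,0,1],
    [0,0,-1,12,0,0,1],
    [0,0,-1,12,0,0,1]
  ]
}}

```text
clock: 15.32
tool_pos: [0.4733, -0.1758, 0.1]
eef_rot: [0.982, 0.181, -0.007, -0.056]
contact_force: [-1.0, 3.6, 10.0]
opening: 0.327
finger_force: 60.0
```

```bash
python3 jar.py
```

```text
rim n 191 z pct [0.1014 0.103  0.1043 0.1054]
[-1.79  3.29  9.37] [0.85 0.36 0.05] [ 0.4733 -0.1755  0.1   ]
```

>>> {"name": "move_arm", "arguments": {
  "motion": [
    [0,0,-1,-3,0,0,1],
    [0,0,-1.5,-6,0,0,1],
    [0,0,-1.5,-6,0,0,1]
  ]
}}

```text
clock: 15.75
tool_pos: [0.4726, -0.1751, 0.1005]
eef_rot: [0.983, 0.185, 0.001, -0.001]
contact_force: [-0.6, -0.2, -0.7]
opening: 0.327
finger_force: 60.0
```

```bash
python3 jar.py; python3 - <<'E'
from h import *
a=eyes.snapshot("scene");save("c5",cv2.resize(a["frame"][110:240,180:340],None,fx=5,fy=5,interpolation=cv2.INTER_CUBIC)[:600])
E
```

```text
rim n 201 z pct [0.1017 0.1031 0.1042 0.1056]
[-0.01  1.43  0.55] [ 0.38  0.07 -0.03] [ 0.4727 -0.1756  0.1004]
```

View pics/c5.png

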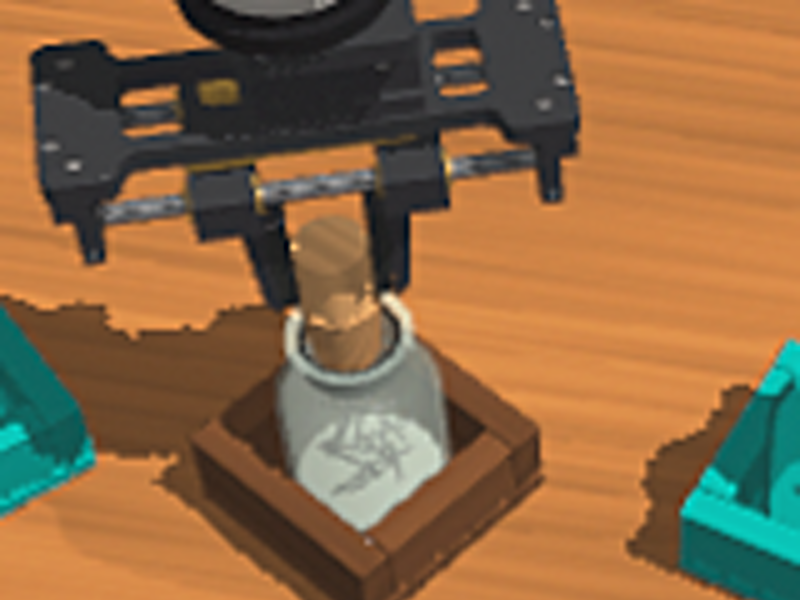

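The stopper is well up and upright in the neck, with the jar down. I'll lift gently and feel for pull.

>>> {"name": "move_arm", "arguments": {
  "motion": [
    [0,0,-0.8,0,0,0,1],
    [0,0,-1.5,0,0,0,1],
    [0,0,-1.5,0,0,0,1]
  ]
}}

```text
clock: 16.23
tool_pos: [0.4724, -0.1736, 0.1014]
eef_rot: [0.983, 0.186, -0.0, -0.0]
contact_force: [-0.3, 0.1, -0.7]
opening: 0.325
finger_force: 60.0
```

>>> {"name": "move_arm", "arguments": {
  "motion": [
    [0,0,-1,0,0,0,1],
    [0,0,-2,0,0,0,1],
    [0,0,-2,0,0,0,1]
  ]
}}

```text
clock: 16.6
tool_pos: [0.4724, -0.1732, 0.1036]
eef_rot: [0.982, 0.186, 0.0, 0.0]
contact_force: [-0.3, 0.4, -1.1]
opening: 0.327
finger_force: 60.0
```

```bash
python3 jar.py
```

```text
rim n 197 z pct [0.1013 0.103  0.1041 0.1048]
[ 0.23 -0.04 -1.81] [-0.01  0.01 -0.01] [ 0.4724 -0.1732  0.1035]
```

Free: no moment, only the stopper's weight. Lifting clear and carrying over.

>>> {"name": "move_arm", "arguments": {
  "motion": [
    [0,0,-15,0,0,0,1],
    [0,0,-40,0,0,0,1],
    [0,0,-65,0,0,0,1],
    [30,-55,-70,0,0,0,1],
    [55,-108,-70,0,0,0,1]
  ]
}}

```text
clock: 17.27
tool_pos: [0.485, -0.0517, 0.1742]
eef_rot: [0.983, 0.185, 0.001, 0.0]
contact_force: [1.1, -0.9, -1.1]
opening: 0.326
finger_force: 60.0
```

>>> {"name": "move_arm", "arguments": {
  "motion": [
    [101,-212,0,0,0,0,1],
    [101,-212,0,0,0,0,1],
    [101,-212,0,0,0,0,1],
    [101,-212,0,0,0,0,1],
    [101,-212,0,0,0,0,1]
  ]
}}

```text
clock: 17.9
tool_pos: [0.4998, 0.1875, 0.1737]
eef_rot: [0.982, 0.19, 0.001, -0.002]
contact_force: [-0.3, -0.4, -1.1]
opening: 0.323
finger_force: 60.0
```

```bash
cat > stp.py <<'E'
from h import *
s=r.get_state();p=s["tool_pos"];print(p.round(4),s["eef_rot"].round(4),s["contact_force"].round(2),s["opening"])
Rm=R.from_quat(s["eef_rot"]).as_matrix();print("to coaster tool mm",(Rm.T@(np.array([.5,.182,p[2]])-p)*1e3).round(1))
a=eyes.snapshot("scene");W=pts(a);f=a["frame"].astype(int)
m=(np.hypot(W[...,0]-p[0],W[...,1]-p[1])<.03)&(f[...,0]-f[...,2]>50)&(W[...,2]>.02)
q=W[m];print("wood z range",len(q),np.percentile(q[:,2],[1,3,50,97,99]).round(4), "mean xy",np.median(q,0).round(4))
k=q[q[:,2]<np.percentile(q[:,2],40)];print("low part y mid",np.percentile(k[:,1],[3,97]).round(4),"x max",k[:,0].max().round(4))
E
python3 stp.py; python3 jar.py
```

```text
[0.4998 0.1875 0.1737] [ 9.817e-01  1.903e-01  8.000e-04 -1.900e-03] [-0.29 -0.43 -1.05] 0.32339783102448205
to coaster tool mm [-1.9  5.2 -0. ]
wood z range 462 [0.1711 0.1734 0.2143 0.3027 0.4934] mean xy [0.5137 0.189  0.2143]
low part y mid [0.1748 0.2016] x max 0.5186
rim n 267 z pct [0.1014 0.103  0.1041 0.105 ]
[-0.5  -0.78 -1.66] [-0.05  0.   -0.04] [0.4999 0.1813 0.1732]
```

Over the coaster, with the foot level with the reported tool z. Lowering.

>>> {"name": "move_arm", "arguments": {
  "motion": [
    [0,0,50,0,0,0,1],
    [0,0,100,0,0,0,1],
    [0,0,140,0,0,0,1],
    [0,0,158,0,0,0,1],
    [0,0,158,0,0,0,1]
  ]
}}

```text
clock: 18.62
tool_pos: [0.4996, 0.179, 0.0143]
eef_rot: [0.983, 0.185, -0.002, 0.001]
contact_force: [-0.5, 0.2, -0.6]
opening: 0.327
finger_force: 60.0
```

>>> {"name": "move_arm", "arguments": {
  "motion": [
    [0,0,2,0,0,0,1],
    [0,0,4,0,0,0,1],
    [0,0,4,0,0,0,1]
  ]
}}

```text
clock: 19.0
tool_pos: [0.5008, 0.1815, 0.012]
eef_rot: [0.983, 0.186, 0.0, -0.0]
contact_force: [0.4, 0.3, -1.1]
opening: 0.326
finger_force: 60.0
```

```bash
python3 stp.py
```

```text
[0.5008 0.1815 0.012 ] [ 9.825e-01  1.862e-01  5.000e-04 -0.000e+00] [ 0.35  0.32 -1.08] 0.3258121938182984
to coaster tool mm [-0.5 -0.7 -0. ]
wood z range 387 [0.0224 0.0251 0.0675 0.4741 0.5053] mean xy [0.515  0.1884 0.0675]
low part y mid [0.1703 0.1953] x max 0.5205
```

>>> {"name": "move_arm", "arguments": {
  "motion": [
    [0,0,2,0,0,0,1],
    [0,0,4,0,0,0,1],
    [0,0,4,0,0,0,1]
  ]
}}

```text
clock: 19.42
tool_pos: [0.5008, 0.1818, 0.008]
eef_rot: [0.982, 0.186, 0.001, -0.0]
contact_force: [-0.5, -0.7, 5.1]
opening: 0.328
finger_force: 60.0
```

>>> {"name": "move_arm", "arguments": {
  "motion": [
    [0,0,1,0,0,0,1],
    [0,0,2,0,0,0,1],
    [0,0,2,0,0,0,1]
  ]
}}

```text
clock: 19.8
tool_pos: [0.5012, 0.182, 0.0079]
eef_rot: [0.982, 0.186, 0.001, 0.0]
contact_force: [-3.3, -0.8, 23.9]
opening: 0.325
finger_force: 60.0
```

Foot is on the coaster. I'll back off the push, then open slowly.

>>> {"name": "move_arm", "arguments": {
  "motion": [
    [0,0,-2,0,0,0,1],
    [0,0,-2,0,0,0,1],
    [0,0,-2,0,0,0,0.5],
    [0,0,-2,0,0,0,0.4],
    [0,0,-2,0,0,0,0.3]
  ]
}}

```text
clock: 20.42
tool_pos: [0.5001, 0.1815, 0.0071]
eef_rot: [0.982, 0.186, -0.0, 0.0]
contact_force: [0.5, 0.5, -0.3]
opening: 0.644
finger_force: 0.0
```

>>> {"name": "move_arm", "arguments": {
  "motion": [
    [0,0,0,0,0,0,0.3],
    [0,0,0,0,0,0,0.3],
    [0,0,0,0,0,0,0.3]
  ]
}}

```text
clock: 20.8
tool_pos: [0.5003, 0.1816, 0.0074]
eef_rot: [0.982, 0.186, -0.0, 0.0]
contact_force: [-0.1, -0.5, -0.0]
opening: 0.698
finger_force: 0.0
```

>>> {"name": "move_arm", "arguments": {
  "motion": [
    [0,0,-20,0,0,0,0.3],
    [0,0,-60,0,0,0,0.3],
    [0,0,-110,0,0,0,0.3],
    [0,0,-160,0,0,0,0.3],
    [0,0,-160,0,0,0,0.3]
  ]
}}

```text
clock: 21.42
tool_pos: [0.5028, 0.1828, 0.171]
eef_rot: [0.983, 0.186, 0.004, -0.001]
contact_force: [0.1, 1.4, 0.3]
opening: 0.699
finger_force: 0.0
```

```bash
python3 - <<'E'
from h import *
a=eyes.snapshot("scene");save("c6",a["frame"]);W=pts(a);f=a["frame"].astype(int)
m=(np.hypot(W[...,0]-.5,W[...,1]-.182)<.04)&(f[...,0]-f[...,2]>50)&(W[...,2]>.012)&(W[...,2]<.1)
q=W[m];t=q[q[:,2]>np.percentile(q[:,2],95)-.004];print("top",t.mean(0),q[:,2].max())
for lo in np.arange(.01,.07,.01):
    k=q[(q[:,2]>=lo)&(q[:,2]<lo+.01)]
    if len(k)>4: print(lo.round(3),len(k),np.percentile(k,[5,95],axis=0).mean(0)[:2].round(4))
z=W[...,2]
for n,c in(("mug",(.697,-.02)),("plant",(.676,.352)),("tin",(.636,-.344))):
    k=W[(np.hypot(W[...,0]-c[0],W[...,1]-c[1])<.08)&(z>.02)&(z<.11)];print(n,k.min(0).round(3),k.max(0).round(3))
E
python3 jar.py
```

```text
top [0.50443358 0.18156063 0.06405753] 0.0668480608876697
0.01 26 [0.5148 0.1807]
0.02 30 [0.5155 0.1813]
0.03 50 [0.512  0.1819]
0.04 42 [0.5134 0.1804]
0.05 44 [0.5145 0.1825]
0.06 157 [0.5048 0.1817]
mug [ 0.646 -0.06   0.02 ] [0.751 0.019 0.092]
plant [0.634 0.313 0.02 ] [0.718 0.395 0.105]
tin [ 0.557 -0.378  0.02 ] [ 0.669 -0.311  0.063]
rim n 264 z pct [0.1018 0.1033 0.1042 0.1052]
[-0.03 -0.12 -0.35] [-0.05  0.02  0.02] [0.5003 0.1813 0.1675]
```

View pics/c6.png

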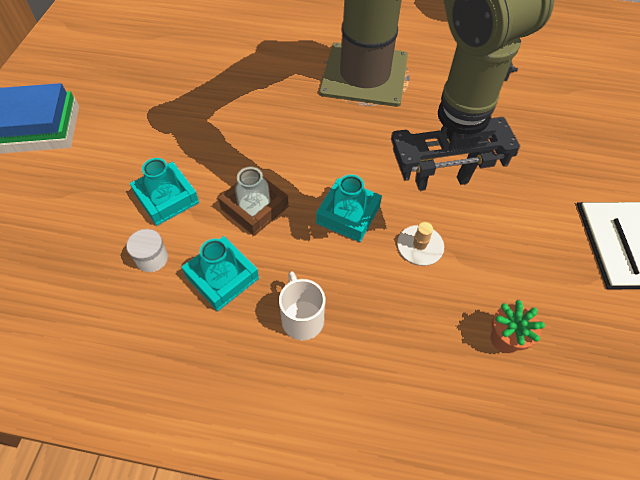

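The stopper stands upright on the coaster at (424,237) with the gripper clear above it. The jar at (253,192) is open and down in its stand, and the bystanders haven't moved. Handing in.

```bash
python3 -c "
from plant import finish_job
print(finish_job())"
```

```text
the job is handed in; nothing more can be done
None
```

I rocked the stopper loose, stood it upright and released on the stone coaster, and handed the job in at about 21 s. The last picture shows the jar down in its stand and the mug, plant and tin unmoved; no verdict came back.

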